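Turn the pill organizer's cover to its pin and press it home

TASK

The cover of the round white pill organizer is sitting up, turned away from its locating pin, so it will not close. With a fingertip against the wall of the cover's finger recess, push the cover round until the notch in its edge meets the pin, then press the cover down fully home and take the hand away. Nothing is to be lifted: do not pull the cover upwards, and leave the other things on the nightstand where they stand.

Things in the scene. Friction and masses are not known exactly. Their poses are not given: they have to be found in the camera images.
- organizer: Round white cup of the AM-PM pill organizer, 128 mm in diameter, wall top 34 mm above the nightstand; its magnetic foot holds it fast, it does not move. Origin: centre of its underside, on the axis of the cover, at the height of the nightstand's surface. Its +x axis points to the locating pin.
- pin (a point): The locating pin: a level dark steel pin, 8 mm thick, that passes radially through the cup's wall, from 46 to 84 mm from the axis, its axis 26 mm up. Its outer end sticks out of the wall as a 20 mm stub, seen from above; its inner end lies under the edge of the raised cover. This point is on the stub, 74 mm from the axis.
- notch (a point): The notch in the edge of the grey cover: a straight-sided slot through the cover's full thickness, 13 mm wide, reaching from the edge (55 mm from the axis) in to 42 mm. This point is in the middle of the notch, 48.5 mm from the axis, level with the cover's top face.
- cover_top (a point): Middle of the cover's top face, on the axis, a place to press; 56 mm above the nightstand at the start, 46 mm once home. The cover is a grey plastic disc 110 mm in diameter, 24 mm thick over 240 degrees of its circle (the notch is at the middle of that part); the other 120 degrees are the finger recess. It stays level wherever it is pressed.
- recess (a point): Finger recess of the cover: a 120 degree sector where the top lies 16 mm lower (an 8 mm thick flange, its top 40 mm above the nightstand at the start). It runs from a hub of 14 mm radius to the edge, with no outer wall. Its floor is lighter grey. A fingertip pushes against its two upright radial walls, one for each way. Point: mid-recess, 36 mm from the axis, on the flange's top, 180 degrees from the notch.
- cover (a joint): Turn of the cover about its upright axis, rad, growing anticlockwise seen from above; the notch stands at the pin at 0 and at 2 pi (6.283). It turns freely either way, many turns, with light friction (about 1.5 N of push at the recess) and stays where it is left.
- press (a joint): How far the cover is pressed down, m: 0 at the start (underside 32 mm above the nightstand), 0.010 fully home (at a stop). A stiff push-fit: sliding takes about 5 N, and it stays where it is left. Unless the notch is at the pin, the pin stops it at about 0.002; within about 2.5 mm of the pin's line it goes down freely. It could be pulled up 12 mm, which must not happen.
- clip: Bystander, loose, to be left alone: flat steel clip magnet, about 50 x 40 x 20 mm. Origin: centre of its underside.
- crusher: Bystander, loose, to be left alone: cylindrical pill crusher with a ribbed twist top, diameter 48, height 66 mm. Origin: centre of its underside.
- tumbler: Bystander, loose, to be left alone: glass tumbler, rim diameter 68, height 88 mm. Origin: centre of its underside.
- tin: Bystander, loose, to be left alone: flat aluminium tin with a hinged lid, shut, 62 x 92 x 28 mm. Origin: centre of its underside.
- pills: Bystander, loose, to be left alone: amber pill bottle, diameter 42, height 70 mm. Origin: centre of its underside.
- spectacle_case: Bystander, loose, to be left alone: black spectacle case 50 x 110 x 26 mm. Origin: centre of its underside.

How it is judged:
By the outcome, as a careful person would: the job done as asked, in the order asked, and still so for the second after the job is handed in, with the robot touching nothing.
It also fails if it takes over 51 s, if anything falls off the work surface, if the arm or the gripper's body presses on something with over 40 N, if the wrist force passes 120 N, or if a joint passes its speed limit or range.

ROBOT

A 6-joint arm with a two-finger parallel gripper is mounted at the origin on the work surface. World frame = base frame: x ahead of the robot, y to its left, z up, the work surface at z = 0. Lengths are in m, angles in rad, forces in N, time in s.
With the tool pointing down it reaches from about 0.3 to 0.875 m from the base axis. Payload 6.4 kg.
Tool frame: the origin (TCP) lies at the very end of the fingers, on their centre line; the grasp point (between the pads) lies grip_point_offset behind it (grip_point_offset is the distance from the TCP to the grasp point, in m); y points along the fingers, x is the direction in which the jaws open and shut, and the axes are right-handed (so a half turn about y gives the same grasp; the last joint's range is limited). The gripper opens to 85 mm and grips with 20 to 120 N. Pads are 22 mm wide; open, the fingers measure 114 mm over their backs; the gripper's body (76 mm by 85 mm) begins 54 mm behind the grasp point. The pads swing forward as they close: fully open they stand 13 mm farther back than shut.
Start: joints at [1.08, 0.181, 1.607, -0, 1.354, -0.206], TCP at [0.162, 0.552, 0.231] pointing down, gripper open.
Joint ranges: [-2.99, 2.99], [-0.89, 2.07], [0.3, 2.58], [-1.14, 4.28], [0, 2.63], [-3.12, 3.12]. Speed limits (rad/s): [2.57, 2.57, 3.01, 3.14, 3.14, 3.14].

INTERFACE

Orientations are given as a unit quaternion [w, x, y, z].
In Python, from bench import get_obs, camera, camera_model, hand_in, grip_point_offset gives the robot as it stands.
- The arm moves only by the shell command python3 -m jog 'ROWS'. ROWS is JSON, a list of rows, each a list of 7 numbers: the shift along the tool's x, y, z in mm, then the turn, a rotation vector about the tool's x, y, z in degrees, then the gripper's target within -1 to 1 (shut at 1, half-way at 0, fully open at -1). In form: [[x, y, z, ax, ay, az, grip], ...]. A call has 1 to 8 rows; each row shifts and turns the commanded pose from where the row before left it, along the tool's axes as they then stand; what a row does not reach is not made up. A row lasts 1/12 s, in which the tool goes at most 41.7 mm and 7.16 degrees, less where a joint would pass 70% of its speed; a pose out of reach is approached as far as the arm can. A call is refused whole if a number of a shift passes 41.7 or a number of a turn 7.16, either way. A call with a gripper value outside its range is refused whole. The fingers move at their own pace and stop on an object; the grip force is fixed at half the most. Time passes only in rows, so rows that do not move let the fingers close. It gives the time, the measured TCP pose, the force and the opening at its end, in the units of the state.
- get_obs(): the state, without advancing time (a new reading comes with each control period).
- camera(name): name is "scene" or "top" or "wrist"; returns the picture (480x640x3 uint8, blue, green, red); there is no depth.
- camera_model(name): a dict with "K" (3x3 intrinsics, pixels), "pose" (4x4, takes a point from camera to world coordinates). Camera axes: x right, y down, z forward; pixel columns grow to the right and rows downward; lengths in m; the calibration is good to about 2 mm. A picture is of the moment at which its call begins: read the wrist's pose just before it. camera_model takes no time and is no camera call; for the wrist camera it gives the pose at the moment of the call.
- hand_in(): hands the job in, once; it reports no verdict.
The state is a dict: "time_s": time; "q": joint angles; "dq": joint speeds; "joint_efforts": joint torques, N m; "eef_pos": TCP position; "eef_rot": TCP orientation; "wrist_force": force on the tool from outside, world axes, zero at the start; "torque": the same for the moment, N m; "opening": opening from 0.0 (shut) to 1.0 (fully open).
Only numpy, scipy, OpenCV 4.12 (cv2) and the standard library are available. Lean on these libraries where they do the work, as an engineer would, in place of code of your own. Each camera call takes 0.05 s, during which the arm holds its last target.

## Working session

There is one attempt and no reset: what is moved stays moved. The work goes in short steps, Python scripts to look and compute and a shell command to move; the robot and the scene stay as the last step left them, time stands still between calls to the robot, and variables do not carry over. Pictures are saved under pics/ and viewed, and the job is handed in when it is done.

```bash
mkdir -p pics; ls
python3 - <<'E'
from bench import *
import cv2,numpy as np
o=get_obs();print(o, grip_point_offset)
for n in("scene","top"):
    cv2.imwrite(f"pics/{n}0.png",camera(n)); m=camera_model(n);print(n,m["K"],np.round(m["pose"],4))
E
```

```text
pics
{'time_s': 0.0, 'q': array([ 1.07972781e+00,  1.81535801e-01,  1.60798156e+00,  2.49778696e-05,
        1.35378987e+00, -2.06317838e-01]), 'dq': array([ 0.00025689,  0.00070039, -0.00016046,  0.00132422,  0.00117412,
        0.00047209]), 'joint_efforts': array([-3.36599633e-04, -4.44882309e+01, -3.51328933e+01, -3.87876607e-04,
        9.16921970e-03, -1.64529058e-05]), 'eef_pos': array([0.16125605, 0.55136881, 0.23039988]), 'eef_rot': array([-0.56564064,  0.5661378 ,  0.42343883, -0.42454473]), 'wrist_force': array([-0.16302631, -0.07222815, -0.26837204]), 'torque': array([-0.02715353, -0.02834142,  0.0214762 ]), 'opening': 0.9995357394808789} 0.0187
scene [[525.64610616   0.         317.62027798]
 [  0.         525.64610616 237.43080396]
 [  0.           0.           1.        ]] [[ 0.7143  0.5747 -0.3993  0.8666]
 [ 0.6997 -0.5763  0.4222 -0.2781]
 [ 0.0125 -0.581  -0.8138  0.6954]
 [ 0.      0.      0.      1.    ]]
top [[498.72399519   0.         319.14578364]
 [  0.         498.72399519 244.95049279]
 [  0.           0.           1.        ]] [[-6.300e-03 -9.990e-01  4.390e-02  5.287e-01]
 [-1.000e+00  6.300e-03  5.000e-04  5.740e-02]
 [-8.000e-04 -4.390e-02 -9.990e-01  9.066e-01]
 [ 0.000e+00  0.000e+00  0.000e+00  1.000e+00]]
```

View pics/scene0.png

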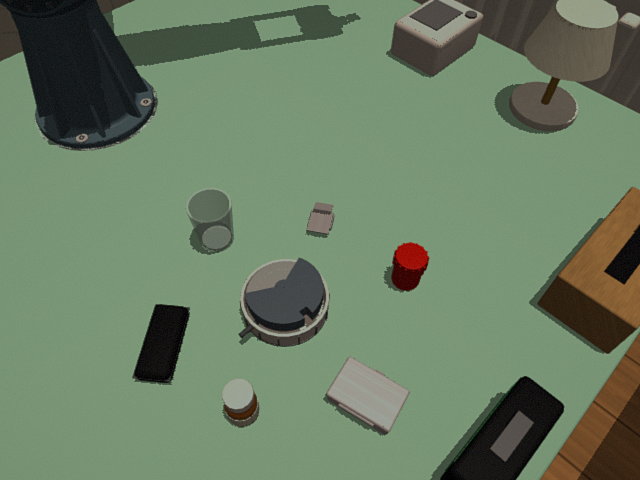

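View pics/top0.png

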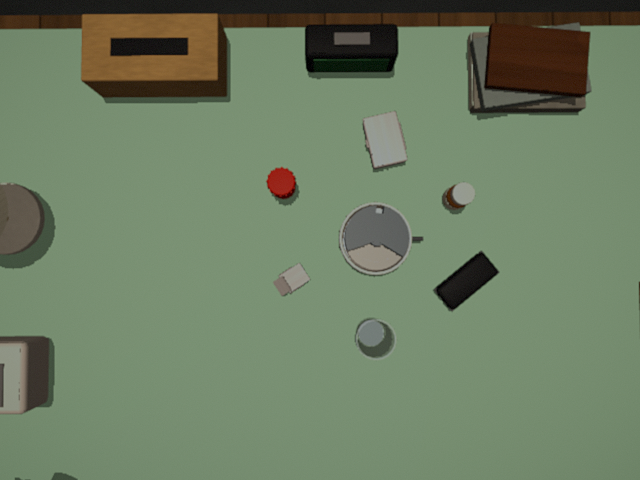

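The top view shows the organizer at about (376,239), its pin pointing right (417,239), the notch up (379,210) and the recess facing the robot, below. The cover needs roughly a quarter turn clockwise. Next I measure it in both views.

```bash
cat > h.py <<'E'
import numpy as np,cv2
from bench import *
def ray(n,uv,m=None):
    m=m or camera_model(n);K=np.array(m["K"]);P=np.array(m["pose"])
    d=P[:3,:3]@np.linalg.inv(K)@np.array([uv[0],uv[1],1.]);return P[:3,3],d
def onplane(n,uv,z,m=None):
    o,d=ray(n,uv,m);return o+d*(z-o[2])/d[2]
def tri(r):
    A=0;b=0;R=[]
    for o,d in r:
        d=d/np.linalg.norm(d);M=np.eye(3)-np.outer(d,d);A=A+M;b=b+M@o
    return np.linalg.solve(A,b)
def proj(n,p,m=None):
    m=m or camera_model(n);P=np.linalg.inv(m["pose"]);q=m["K"]@(P[:3,:3]@p+P[:3,3]);return q[:2]/q[2]
E
python3 - <<'E'
import cv2
a=cv2.imread("pics/top0.png")[190:290,320:440];cv2.imwrite("pics/t0z.png",cv2.resize(a,(720,600),interpolation=cv2.INTER_CUBIC))
a=cv2.imread("pics/scene0.png")[245:355,225:345];cv2.imwrite("pics/s0z.png",cv2.resize(a,None,fx=5,fy=5,interpolation=cv2.INTER_CUBIC))
E
```

```text
(no output)
```

View pics/t0z.png

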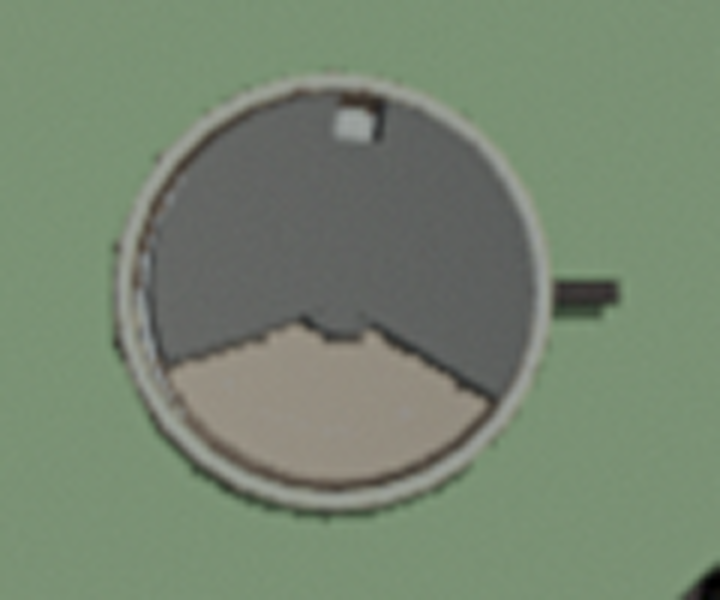

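View pics/s0z.png

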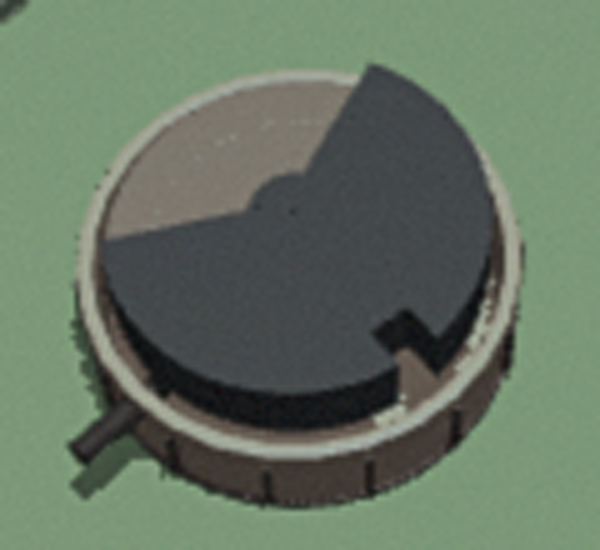

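Run:
```python
from h import *
# rim: outer wall top circle; non-green mask
def rimpts(n,box,z):
    im=cv2.imread(f"pics/{n}0.png");x0,y0,x1,y1=box
    h=cv2.cvtColor(im,cv2.COLOR_BGR2HSV)
    g=((h[...,0]>40)&(h[...,0]<85)&(h[...,1]>35)).astype(np.uint8)
    m=np.zeros_like(g);m[y0:y1,x0:x1]=1-g[y0:y1,x0:x1]
    m=cv2.morphologyEx(m,cv2.MORPH_OPEN,np.ones((9,9)))
    c=max(cv2.findContours(m,0,cv2.CHAIN_APPROX_NONE)[0],key=cv2.contourArea)[:,0]
    return c
def circ(P):
    A=np.c_[2*P,np.ones(len(P))];s=np.linalg.lstsq(A,(P**2).sum(1),rcond=None)[0];return s[:2],np.sqrt(s[2]+s[:2]@s[:2])
c=rimpts("top",(325,190,435,290),0.034)
W=np.array([onplane("top",p,0.034)[:2] for p in c]);
for _ in range(5):
    C,r=circ(W);e=np.abs(np.linalg.norm(W-C,axis=1)-r);W=W[e<max(.0015,np.percentile(e,92))]
print("top rim",C,r)
# scene: cover grey dark? top-face far arc pixel picks
s=lambda u,v:(225+(u-2)/5,245+(v-2)/5)
t=lambda u,v:(320+(u-2.5)/6,190+(v-2.5)/6)
# triangulated: cover hub dot/centre & recess corners
for nm,a,b in (("recess corner R",t(495,402),s(104,241)),("recess corner L",t(165,368),s(371,64)),("pin tip",t(620,292),s(78,450)),("notch in mid",t(358,138),s(393,320))):
    print(nm,np.round(tri([ray("top",a),ray("scene",b)]),4), np.round(onplane("top",a,.056),4),np.round(onplane("scene",b,.056),4))
# scene rim far+side arc picks (outer edge at z .034)
S=[(78,270),(100,195),(150,130),(220,85),(300,68),(520,230),(524,262),(505,190)]
S=np.array([onplane("scene",s(*p),.034)[:2] for p in S]);print("scene rim",circ(S))
cov=[(104,241),(115,290),(150,335),(200,372),(250,391),(320,391),(375,380),(495,225),(480,160),(440,105),(371,64)]
S=np.array([onplane("scene",s(*p),.056)[:2] for p in cov]);print("scene cover",circ(S))
cov=[(165,368),(148,300),(160,225),(205,145),(260,105),(310,88),(400,98),(470,145),(515,205),(535,270),(525,340),(495,402)]
S=np.array([onplane("top",t(*p),.056)[:2] for p in cov]);print("top cover",circ(S))
for n,a in(("top",t(585,292)),("top",t(620,292)),("scene",s(78,450))):print("pin",onplane(n,a,.026))
```

```text
top rim [ 0.57841363 -0.03997561] 0.06309809837724671
recess corner R [ 0.5458 -0.0837  0.0523] [ 0.5454 -0.0835  0.056 ] [ 0.548  -0.0845  0.056 ]
recess corner L [0.5561 0.0104 0.0519] [0.5556 0.0102 0.056 ] [0.5585 0.0088 0.056 ]
pin tip [ 0.5784 -0.1248  0.0283] [ 0.5765 -0.1195  0.056 ] [ 0.5907 -0.1308  0.056 ]
notch in mid [ 0.6215 -0.0452  0.0547] [ 0.6209 -0.0454  0.056 ] [ 0.6223 -0.0453  0.056 ]
scene rim (array([ 0.58053811, -0.04090462]), np.float64(0.06311176929777194))
scene cover (array([ 0.58080418, -0.04110598]), np.float64(0.054410734783769454))
top cover (array([ 0.57974501, -0.03991617]), np.float64(0.055101101742711))
pin [ 0.57821242 -0.11539571  0.026     ]
pin [ 0.57814684 -0.12570843  0.026     ]
pin [ 0.57777294 -0.12388161  0.026     ]
```

Run:
```python
from h import *
from scipy.spatial.transform import Rotation as R
o=get_obs();q=o["eef_rot"];M=R.from_quat([q[1],q[2],q[3],q[0]]).as_matrix();print(np.round(M,3))
for i in(0,2):print(i,np.degrees(np.arctan2(M[1,i],M[0,i])))
C=np.array([.5797,-.0403]);w=np.radians(113.5)
n=-np.array([np.sin(w),-np.cos(w)]);T=C+.038*np.array([np.cos(w),np.sin(w)])+.026*n
print("target",T,"shift in tool",M.T@np.r_[T-o["eef_pos"][:2],0]*1e3, "q1 change",np.degrees(np.arctan2(T[1],T[0])-np.arctan2(o["eef_pos"][1],o["eef_pos"][0])))
```

```text
[[ 0.281 -0.001 -0.96 ]
 [ 0.96  -0.001  0.281]
 [-0.002 -1.     0.   ]]
0 73.68155789645631
2 163.68153005206128
target [ 0.54070397 -0.01581919] shift in tool [-4.37763661e+02  5.15975140e-01 -5.23495650e+02] q1 change -75.37022769726981
```

Triangulation gives:
- Axis at about (0.580, -0.040).
- Pin at -91°, notch at -6.5°.
- Cover top at about 0.053–0.056, which agrees with the text.
- A clockwise turn of about 84.5° is needed.

I move above the recess with the fingers shut.

```bash
python3 -m jog '[[-27,0,-33,0,0,0,1],[-27,0,-33,0,0,0,1],[-27,0,-33,0,0,0,1],[-27,0,-33,0,0,0,1],[-27,0,-33,0,0,0,1],[-27,0,-33,0,0,0,1],[-27,0,-33,0,0,0,1],[-27,0,-33,0,0,0,1]]'
python3 -m jog '[[-27,0,-33,0,0,0,1],[-27,0,-33,0,0,0,1],[-27,0,-33,0,0,0,1],[-27,0,-33,0,0,0,1],[-27,0,-33,0,0,0,1],[-27,0,-33,0,0,0,1],[-27,0,-33,0,0,0,1],[-5,0,5,0,0,0,1]]'
python3 -m jog '[[0,0,0,0,7.16,0,1],[0,0,0,0,7.16,0,1],[0,0,0,0,7.16,0,1],[0,0,0,0,7.16,0,1],[0,0,0,0,7.16,0,1],[0,0,0,0,7.16,0,1],[0,0,0,0,7.16,0,1],[0,0,0,0,0,0,1]]'
cat > st.py <<'E'
from h import *
from scipy.spatial.transform import Rotation as R
import sys
def st(T=None):
    o=get_obs();q=o["eef_rot"];M=R.from_quat([q[1],q[2],q[3],q[0]]).as_matrix()
    C=np.array([.5797,-.0403]);d=o["eef_pos"][:2]-C
    print("t",round(o["time_s"],2),"pos",np.round(o["eef_pos"],4),"yaw x",np.round(np.degrees(np.arctan2(M[1,0],M[0,0])),1),"tilt",np.round(M[2],3),"r,ang",np.round([np.linalg.norm(d)*1e3,np.degrees(np.arctan2(d[1],d[0]))%360],1),"F",np.round(o["wrist_force"],1),"open",round(o["opening"],3),"q",np.round(o["q"],2))
    if T is not None: print("shift tool mm",np.round(M.T@(np.array(T)-o["eef_pos"])*1e3,1))
    return o,M
if __name__=="__main__":
    st([float(a) for a in sys.argv[1:4]] if len(sys.argv)>3 else None)
E
python3 st.py 0.5407 -0.0158 0.08
python3 - <<'E'
from h import *
cv2.imwrite("pics/w1.png",camera("wrist"));m=camera_model("wrist");print(m)
E
```

```text
time_s: 0.77
eef_pos: [0.3502, 0.275, 0.2311]
eef_rot: [0.566, -0.566, -0.424, 0.424]
wrist_force: [1.2, -0.1, 0.0]
opening: 0.003
time_s: 1.43
eef_pos: [0.512, 0.027, 0.2309]
eef_rot: [-0.566, 0.568, 0.422, -0.423]
wrist_force: [-0.5, 0.4, 0.2]
opening: -0.003
time_s: 2.1
eef_pos: [0.508, 0.0328, 0.2309]
eef_rot: [0.693, -0.692, -0.143, 0.143]
wrist_force: [0.5, 0.5, -0.1]
opening: 0.005
t 2.1 pos [0.508  0.0328 0.2309] yaw x 23.3 tilt [-0.001 -1.     0.   ] r,ang [102.4 134.4] F [ 0.5  0.5 -0.1] open 0.005 q [-0.17  0.03  1.77 -0.    1.34 -0.58]
shift tool mm [ 10.9 150.8 -57.6]
{'K': array([[426.11430084,   0.        , 323.02883513],
       [  0.        , 426.11430084, 236.35129442],
       [  0.        ,   0.        ,   1.        ]]), 'pose': array([[ 9.15391732e-01,  3.87575216e-01,  1.08827522e-01,
         4.79404295e-01],
       [ 4.02564096e-01, -8.81069106e-01, -2.48313066e-01,
         9.64033278e-02],
       [-3.55423175e-04,  2.71113781e-01, -9.62547241e-01,
         3.72914295e-01],
       [ 0.00000000e+00,  0.00000000e+00,  0.00000000e+00,
         1.00000000e+00]])}
```

View pics/w1.png

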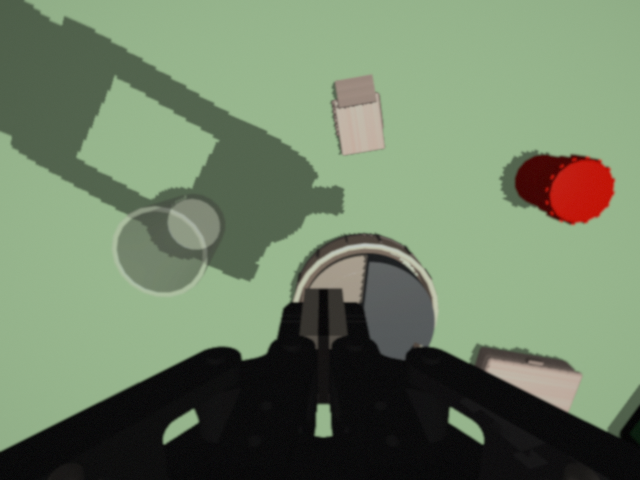

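The wrist view shows the shut tips about 15 mm wide, with the recess ahead at (340,275). I descend into the recess, keeping clear of its floor.

```bash
python3 -m jog '[[3,0,-19,0,0,0,1],[4,0,-19,0,0,0,1],[4,0,-19.5,0,0,0,1],[0,30,0,0,0,0,1],[0,35,0,0,0,0,1],[0,35,0,0,0,0,1],[0,30,0,0,0,0,1],[0,21,0,0,0,0,1]]'
python3 st.py 0.5407 -0.0158 0.047
```

```text
time_s: 2.82
eef_pos: [0.5394, -0.0152, 0.077]
eef_rot: [0.693, -0.691, -0.145, 0.147]
wrist_force: [-0.8, 0.6, 0.3]
opening: -0.002
t 2.82 pos [ 0.5394 -0.0152  0.077 ] yaw x 23.8 tilt [-0.003 -1.     0.003] r,ang [ 47.5 148. ] F [-0.8  0.6  0.3] open -0.002 q [-0.25  0.3   1.81  0.    1.04 -0.66]
shift tool mm [ 1.  30.  -1.2]
```

```bash
python3 -m jog '[[1,10,-1,0,0,0,1],[0,10,0,0,0,0,1],[0,7,0,0,0,0,1],[0,3,0,0,0,0,1],[0,0,0,0,0,0,1]]'
python3 st.py
python3 - <<'E'
from h import *
a=camera("scene")[225:355,205:365];cv2.imwrite("pics/s2.png",cv2.resize(a,None,fx=4.5,fy=4.5,interpolation=cv2.INTER_CUBIC))
a=camera("top")[180:300,300:460];cv2.imwrite("pics/t2.png",cv2.resize(a,None,fx=4.5,fy=4.5,interpolation=cv2.INTER_CUBIC))
E
```

```text
time_s: 3.23
eef_pos: [0.5431, -0.0162, 0.0506]
eef_rot: [-0.692, 0.692, 0.145, -0.144]
wrist_force: [0.1, 0.5, 0.7]
opening: -0.004
t 3.23 pos [ 0.5431 -0.0162  0.0506] yaw x 23.6 tilt [ 0. -1. -0.] r,ang [ 43.8 146.6] F [0.1 0.5 0.7] open -0.004 q [-0.25  0.35  1.81  0.    0.98 -0.66]
```

View pics/s2.png

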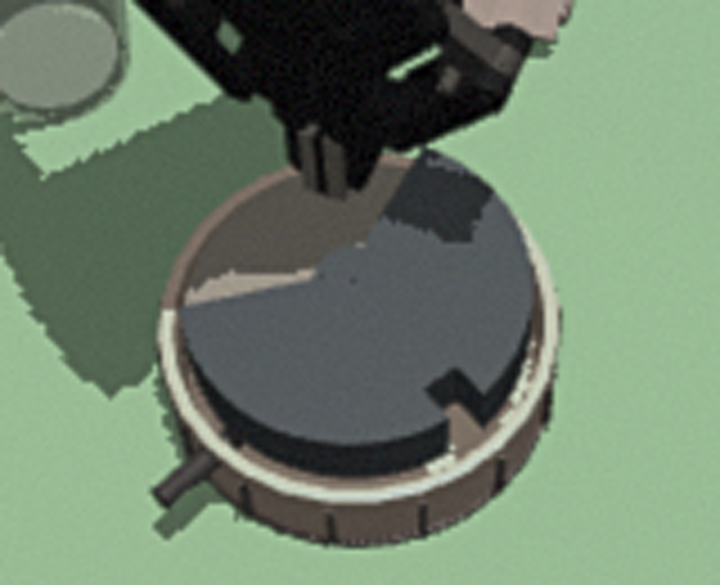

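The tip is in the recess, about 10 mm above its floor, with the other finger wall clear. I lower it a little, then approach the pushing wall.

```bash
python3 -m jog '[[0,4,0,0,0,0,1],[4,0,0,0,0,0,1],[4,0,0,0,0,0,1],[3,0,0,0,0,0,1],[2,0,0,0,0,0,1],[1,0,0,0,0,0,1],[0,0,0,0,0,0,1]]'
python3 st.py
```

```text
time_s: 3.92
eef_pos: [0.5559, -0.0105, 0.0464]
eef_rot: [-0.692, 0.692, 0.144, -0.144]
wrist_force: [-0.8, 0.1, 0.8]
opening: -0.0
t 3.92 pos [ 0.5559 -0.0105  0.0464] yaw x 23.6 tilt [ 0. -1. -0.] r,ang [ 38.2 128.6] F [-0.8  0.1  0.8] open -0.0 q [-0.23  0.38  1.78 -0.    0.99 -0.64]
```

```bash
python3 -m jog '[[1,0,0,0,0,0,1],[1,0,0,0,0,0,1],[1,0,0,0,0,0,1],[0,0,0,0,0,0,1]]'
python3 st.py
python3 - <<'E'
from h import *
a=camera("scene")[225:355,205:365];cv2.imwrite("pics/s3.png",cv2.resize(a,None,fx=4.5,fy=4.5,interpolation=cv2.INTER_CUBIC))
E
```

```text
time_s: 4.25
eef_pos: [0.5585, -0.0093, 0.0464]
eef_rot: [-0.692, 0.692, 0.144, -0.144]
wrist_force: [-1.3, -0.8, -0.3]
opening: 0.001
t 4.25 pos [ 0.5585 -0.0093  0.0464] yaw x 23.6 tilt [ 0. -1. -0.] r,ang [ 37.5 124.4] F [-1.3 -0.8 -0.3] open 0.001 q [-0.23  0.38  1.77 -0.    0.99 -0.64]
```

View pics/s3.png

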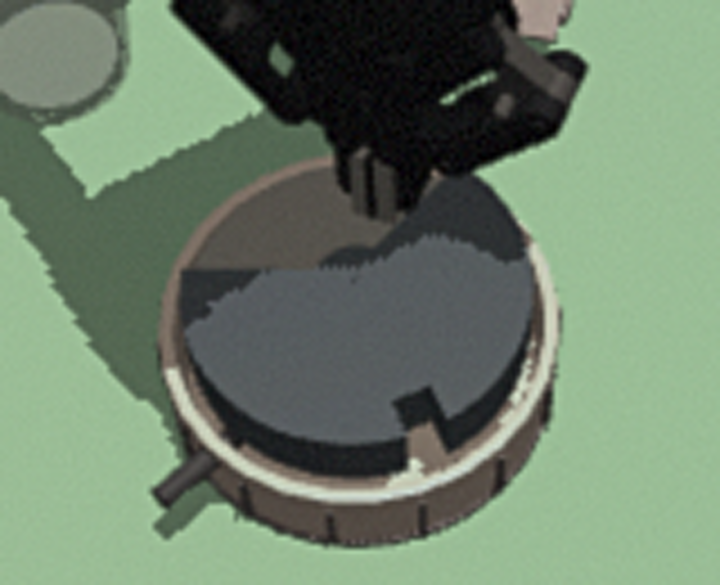

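```bash
python3 - <<'E'
from h import *
C=np.array([.5797,-.0403])
for a in ((415,395),(397,400),(432,387)):
    p=onplane("scene",(205+(a[0]-1.75)/4.5,225+(a[1]-1.75)/4.5),.056)[:2]-C;print(p,np.degrees(np.arctan2(p[1],p[0])))
E
python3 -m jog '[[1.9,0,0.4,0,3,0,1],[1.9,0,0.4,0,3,0,1],[1.9,0,0.4,0,3,0,1],[1.9,0,0.4,0,3,0,1],[1.9,0,0.4,0,3,0,1],[1.9,0,0.4,0,3,0,1],[1.9,0,0.4,0,3,0,1],[1.9,0,0.4,0,3,0,1]]'
python3 st.py
```

```text
[ 0.04059493 -0.01515174] -20.46769155679153
[ 0.03795392 -0.02013607] -27.947742245200118
[ 0.04230815 -0.00965582] -12.856189941035224
time_s: 4.97
eef_pos: [0.5721, -0.0026, 0.0462]
eef_rot: [0.707, -0.707, 0.004, -0.003]
wrist_force: [-2.0, -1.0, 0.9]
opening: 0.001
t 4.97 pos [ 0.5721 -0.0026  0.0462] yaw x -0.6 tilt [-0.001 -1.     0.   ] r,ang [ 38.4 101.5] F [-2.  -1.   0.9] open 0.001 q [-0.21  0.41  1.74  0.    1.   -0.2 ]
```

```bash
python3 -m jog '[[1.9,0,0.3,0,3,0,1],[1.9,0,0.3,0,3,0,1],[1.9,0,0.3,0,3,0,1],[1.9,0,0.3,0,3,0,1],[1.9,0,0.3,0,3,0,1],[1.9,0,0.3,0,3,0,1],[1.9,0,0.3,0,3,0,1],[0,0,0,0,0,0,1]]'
python3 st.py
python3 - <<'E'
from h import *
s=camera("scene");cv2.imwrite("pics/s4f.png",s)
a=s[225:355,205:365];cv2.imwrite("pics/s4.png",cv2.resize(a,None,fx=4.5,fy=4.5,interpolation=cv2.INTER_CUBIC))
t=camera("top");a=t[190:290,320:440];cv2.imwrite("pics/t4.png",cv2.resize(a,(720,600),interpolation=cv2.INTER_CUBIC))
E
```

```text
time_s: 5.63
eef_pos: [0.5858, -0.0025, 0.0463]
eef_rot: [0.695, -0.694, 0.132, -0.132]
wrist_force: [-0.8, 0.7, 0.9]
opening: -0.003
t 5.63 pos [ 0.5858 -0.0025  0.0463] yaw x -21.5 tilt [-0.    -1.     0.001] r,ang [38.3 80.8] F [-0.8  0.7  0.9] open -0.003 q [-0.21  0.43  1.7   0.    1.01  0.17]
```

View pics/s4.png

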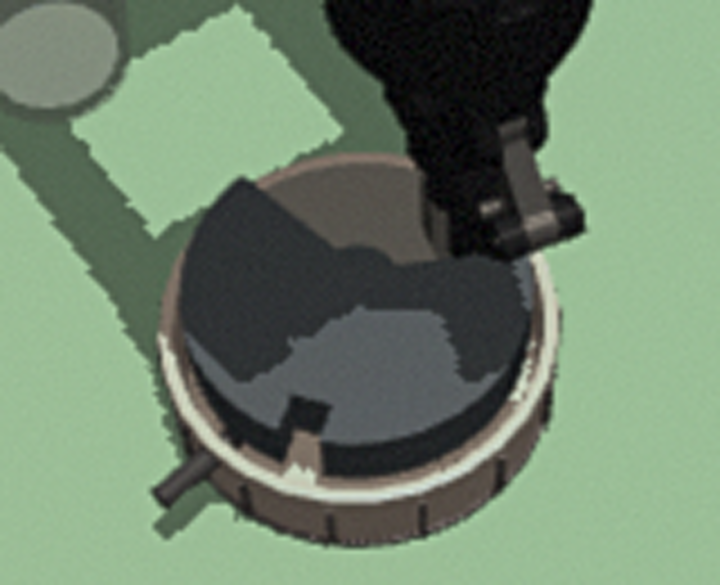

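View pics/t4.png

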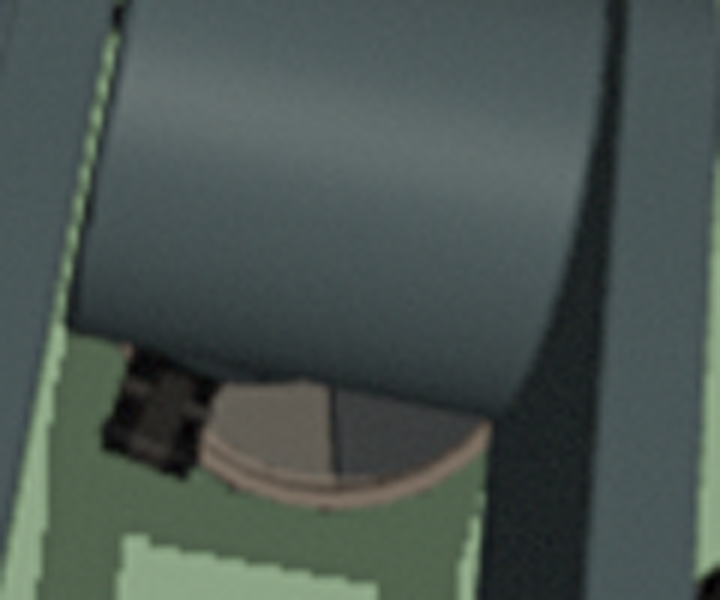

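```bash
cat > ang.py <<'E'
from h import *
import sys
C=np.array([.5797,-.0403])
def A(pts,x0=205,y0=225,f=4.5):
    for a in pts:
        p=onplane("scene",(x0+(a[0]+.5)/f-.5,y0+(a[1]+.5)/f-.5),.056)[:2]-C;print(a,np.round(p*1e3,1),np.round(np.linalg.norm(p)*1e3,1),np.round(np.degrees(np.arctan2(p[1],p[0])),1))
E
python3 - <<'E'
from ang import *
A([(293,398),(331,408),(280,430),(321,436),(312,403),(301,433),(243,178)])
E
```

```text
(293, 398) [ 15.3 -41.7] 44.4 -69.9
(331, 408) [ 25.8 -35.9] 44.3 -54.3
(280, 430) [ 20.4 -51.6] 55.5 -68.5
(321, 436) [ 30.5 -44.4] 53.8 -55.5
(312, 403) [ 20.6 -38.8] 43.9 -62.1
(301, 433) [ 25.5 -47.9] 54.3 -61.9
(243, 178) [-53.9   0.2] 53.9 179.8
```

```bash
python3 -m jog '[[1.9,0,0.3,0,3,0,1],[1.9,0,0.3,0,3,0,1],[1.9,0,0.3,0,3,0,1],[1.9,0,0.3,0,3,0,1],[1.9,0,0.3,0,3,0,1],[1.9,0,0.3,0,3,0,1],[1.9,0,0.3,0,3,0,1],[1.9,0,0.3,0,3,0,1]]'
python3 -m jog '[[1.9,0,0.3,0,3,0,1],[0,0,0,0,0,0,1]]'
python3 st.py
python3 - <<'E'
from h import *
s=camera("scene");cv2.imwrite("pics/s5f.png",s)
a=s[225:355,205:365];cv2.imwrite("pics/s5.png",cv2.resize(a,None,fx=4.5,fy=4.5,interpolation=cv2.INTER_CUBIC))
E
```

```text
time_s: 6.4
eef_pos: [0.6001, -0.0082, 0.0464]
eef_rot: [0.653, -0.652, 0.273, -0.274]
wrist_force: [0.0, 2.3, -0.7]
opening: -0.001
time_s: 6.57
eef_pos: [0.6019, -0.0097, 0.0465]
eef_rot: [0.645, -0.644, 0.29, -0.291]
wrist_force: [-0.3, 0.8, 0.1]
opening: -0.003
t 6.57 pos [ 0.6019 -0.0097  0.0465] yaw x -48.5 tilt [ 0.    -1.     0.001] r,ang [37.8 54. ] F [-0.3  0.8  0.1] open -0.003 q [-0.21  0.46  1.66  0.    1.02  0.63]
```

View pics/s5.png

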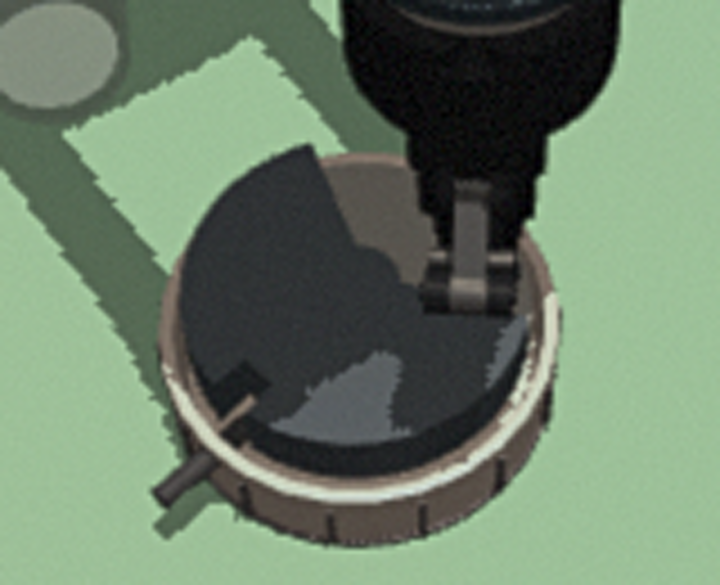

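Run:
```python
from ang import *
A([(248,362),(270,383),(310,145),(213,390),(241,418)])
C2=np.array([.5806,-.0410])
a=cv2.imread("pics/s5f.png")[285:345,230:290];cv2.imwrite("pics/s5z.png",cv2.resize(np.clip(a.astype(float)*1.8,0,255).astype(np.uint8),(600,600),interpolation=cv2.INTER_CUBIC))
```

```text
(248, 362) [ -3.4 -43.1] 43.2 -94.5
(270, 383) [  6.6 -43.2] 43.7 -81.3
(310, 145) [-48.   23.9] 53.6 153.6
(213, 390) [ -3.8 -56.8] 57.0 -93.8
(241, 418) [  9.2 -57.2] 57.9 -80.9
```

View pics/s5z.png

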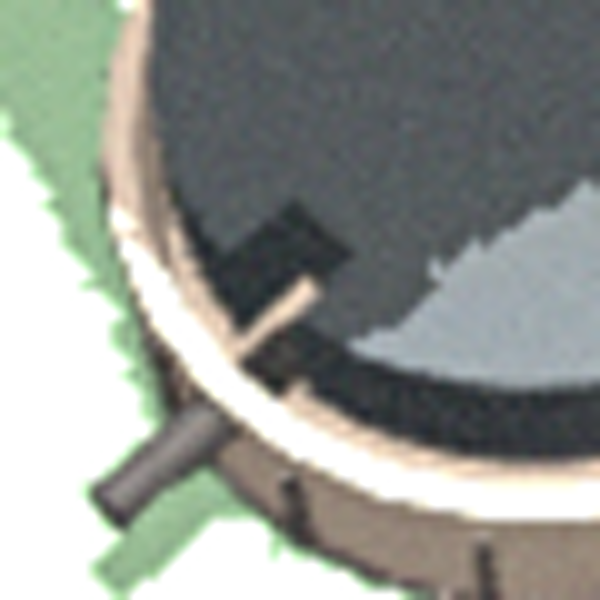

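```bash
python3 -m jog '[[1.3,0,0.2,0,2,0,1],[1.3,0,0.2,0,2,0,1],[0,0,0,0,0,0,1],[0,0,0,0,0,0,1]]'
python3 st.py
python3 - <<'E'
from ang import *
s=camera("scene");cv2.imwrite("pics/s6f.png",s)
a=s[225:355,205:365];cv2.imwrite("pics/s6.png",cv2.resize(np.clip(a*1.6,0,255),None,fx=4.5,fy=4.5,interpolation=cv2.INTER_CUBIC))
E
```

```text
time_s: 6.95
eef_pos: [0.6034, -0.0116, 0.0464]
eef_rot: [0.635, -0.635, 0.311, -0.312]
wrist_force: [0.6, 1.9, 1.3]
opening: -0.003
t 6.95 pos [ 0.6034 -0.0116  0.0464] yaw x -52.3 tilt [ 0. -1.  0.] r,ang [37.2 50.5] F [0.6 1.9 1.3] open -0.003 q [-0.22  0.46  1.65  0.    1.03  0.7 ][ WARN:0@1.286] global loadsave.cpp:1063 imwrite_ Unsupported depth image for selected encoder is fallbacked to CV_8U.
```

View pics/s6.png

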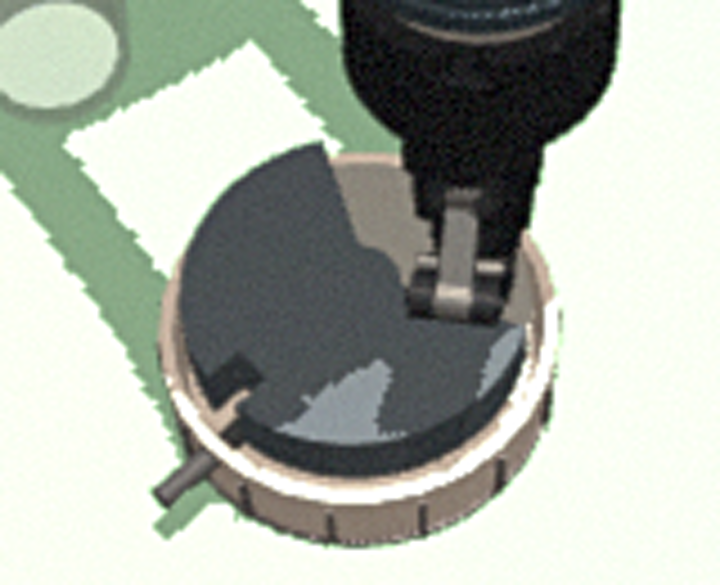

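```bash
python3 - <<'E'
from ang import *
A([(241,353),(263,375),(323,142),(203,381)])
E
python3 -m jog '[[-4,0,0,0,0,0,1],[-4,0,0,0,0,0,1],[0,-20,0,0,0,0,1],[0,-30,0,0,0,0,1],[0,-35,0,0,0,0,1],[0,-35,0,0,0,0,1],[0,-20,0,0,0,0,1],[0,0,0,0,0,0,1]]'
python3 st.py
python3 - <<'E'
from h import *
w=camera("wrist");cv2.imwrite("pics/w7.png",w);print(camera_model("wrist"))
s=camera("scene");cv2.imwrite("pics/s7f.png",s)
a=s[225:355,205:365];cv2.imwrite("pics/s7.png",cv2.resize(np.clip(a*1.6,0,255).astype(np.uint8),None,fx=4.5,fy=4.5,interpolation=cv2.INTER_CUBIC))
E
```

```text
(241, 353) [ -7.2 -42.5] 43.1 -99.6
(263, 375) [  3.1 -42.8] 42.9 -85.8
(323, 142) [-45.9  27.6] 53.6 149.0
(203, 381) [ -8.2 -57. ] 57.5 -98.2
time_s: 7.67
eef_pos: [0.6014, -0.0059, 0.1924]
eef_rot: [0.635, -0.634, 0.309, -0.315]
wrist_force: [0.5, -0.2, 1.2]
opening: -0.001
t 7.67 pos [ 0.6014 -0.0059  0.1924] yaw x -52.4 tilt [ 0.008 -1.     0.006] r,ang [40.7 57.8] F [ 0.5 -0.2  1.2] open -0.001 q [-0.21  0.27  1.58 -0.    1.28  0.71]
{'K': array([[426.11430084,   0.        , 323.02883513],
       [  0.        , 426.11430084, 236.35129442],
       [  0.        ,   0.        ,   1.        ]]), 'pose': array([[ 0.61078642, -0.76346846, -0.20989487,  0.65273364],
       [-0.79178411, -0.58751171, -0.16705662,  0.03711355],
       [ 0.00422677,  0.26822734, -0.96334637,  0.33166726],
       [ 0.        ,  0.        ,  0.        ,  1.        ]])}
```

View pics/w7.png

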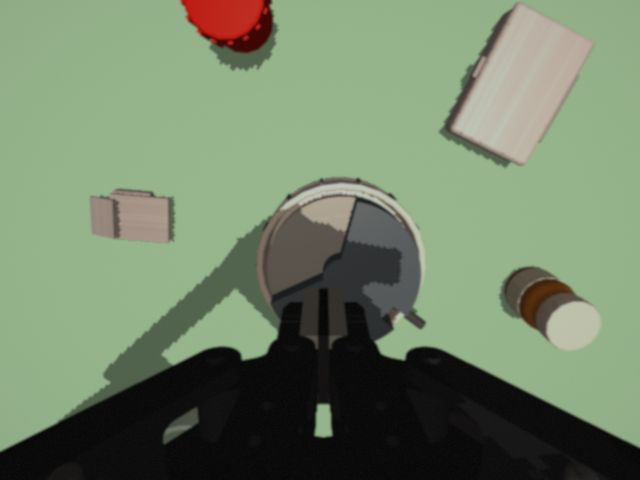

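View pics/s7.png

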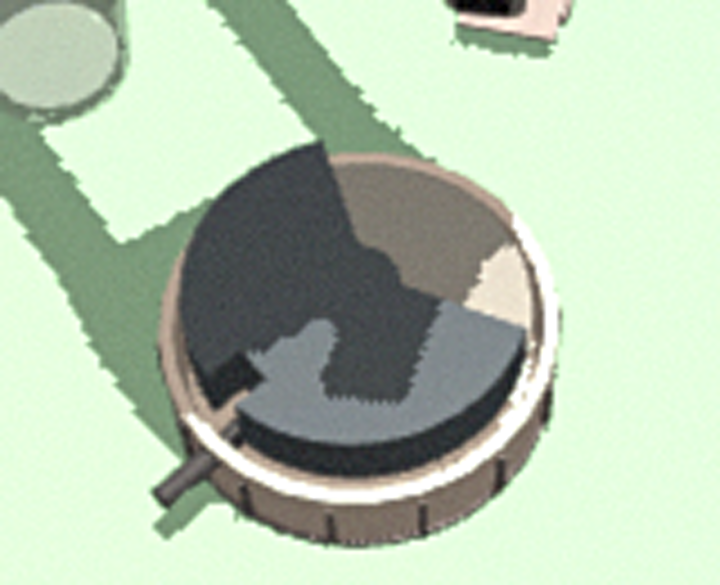

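Run:
```python
from ang import *
A([(525,328),(323,142),(241,353),(263,375),(237,407),(203,381)])
P=lambda a,z:onplane("scene",(205+(a[0]+.5)/4.5-.5,225+(a[1]+.5)/4.5-.5),z)
L,Rr=P((323,142),.056),P((525,328),.056)
# chord of recess corners: perp direction gives mid direction independent of centre
d=(Rr-L)[:2];m=(L+Rr)[:2]/2;print("chord",np.linalg.norm(d)*1e3,"(95.3)","normal ang",np.degrees(np.arctan2(d[0],-d[1]))%360, "mid-r",np.linalg.norm(m-[.5797,-.0403])*1e3)
n=np.array([-d[1],d[0]])/np.linalg.norm(d);print("centre from chord",m-n*.0275,m+n*.0275)
for p in((163,495),(188,478),(210,463)):print("pin",P(p,.026))
for n,f,x0,y0,x1,y1,k in(("s","pics/s7f.png",235,290,275,345,11),("w","pics/w7.png",240,170,440,350,3)):
    a=cv2.imread(f)[y0:y1,x0:x1];cv2.imwrite(f"pics/{n}7z.png",cv2.resize(np.clip(a*1.7,0,255).astype(np.uint8),None,fx=k,fy=k,interpolation=cv2.INTER_CUBIC))
```

```text
(525, 328) [48.1 24.7] 54.1 27.1
(323, 142) [-45.9  27.6] 53.6 149.0
(241, 353) [ -7.2 -42.5] 43.1 -99.6
(263, 375) [  3.1 -42.8] 42.9 -85.8
(237, 407) [  5.6 -55.6] 55.8 -84.3
(203, 381) [ -8.2 -57. ] 57.5 -98.2
chord 94.06957966946239 (95.3) normal ang 88.19434168458886 mid-r 26.164917724486898
centre from chord [ 0.57995454 -0.04164545] [0.58168756 0.01332724]
pin [ 0.57840504 -0.12327855  0.026     ]
pin [ 0.5795448  -0.11414628  0.026     ]
pin [ 0.58054649 -0.10602977  0.026     ]
```

View pics/s7z.png

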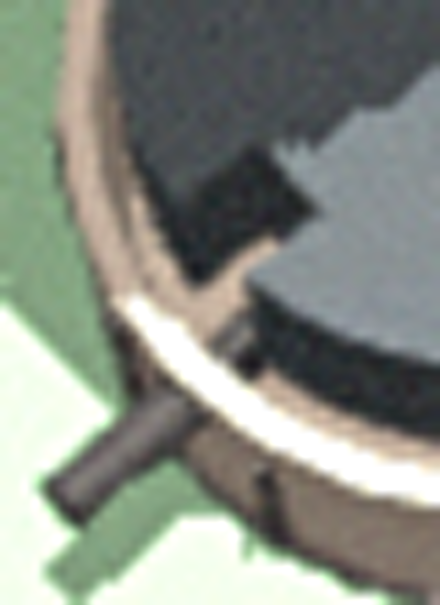

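View pics/w7z.png

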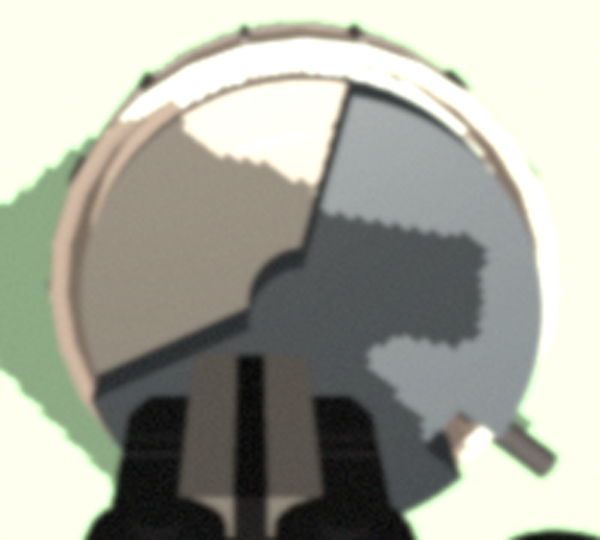

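Run:
```python
from ang import *
z=lambda u,v:(235+(u+.5)/11-.5,290+(v+.5)/11-.5)
for p in((70,500),(130,445),(185,405),(240,335)):print("scene pin",np.round(onplane("scene",z(*p),.026),4))
m=camera_model("wrist")
w=lambda u,v:(240+(u+.5)/3-.5,170+(v+.5)/3-.5)
for nm,p,h in(("pin end",(548,463),.026),("pin in",(512,432),.026),("rec1",(97,385),.056),("rec2",(350,85),.056),("notch outR",(505,425),.056),("notch outL",(458,478),.056),("notch inL",(425,440),.056)):print(nm,np.round(onplane("wrist",w(*p),h,m),4))
# rim circle in wrist at z=.034
S=[(55,250),(75,180),(150,90),(240,45),(330,38),(400,55),(470,100),(530,170),(555,260)]
P=np.array([onplane("wrist",w(*p),.034,m)[:2] for p in S]);A=np.c_[2*P,np.ones(len(P))];s=np.linalg.lstsq(A,(P**2).sum(1),rcond=None)[0];print("rim",s[:2],np.sqrt(s[2]+s[:2]@s[:2]))
```

```text
scene pin [ 0.5789 -0.1236  0.026 ]
scene pin [ 0.5786 -0.1133  0.026 ]
scene pin [ 0.5793 -0.1048  0.026 ]
scene pin [ 0.5769 -0.0934  0.026 ]
pin end [ 0.5756 -0.1204  0.026 ]
pin in [ 0.5766 -0.1071  0.026 ]
rec1 [ 0.5345 -0.009   0.056 ]
rec2 [ 0.6249 -0.0112  0.056 ]
notch outR [ 0.5844 -0.0904  0.056 ]
notch outL [ 0.5672 -0.0905  0.056 ]
notch inL [ 0.57  -0.078  0.056]
rim [ 0.57673309 -0.03760146] 0.061214903251547916
```

Notch and pin agree to about 1° in both the scene and wrist views: pin x is about 0.5785 against notch 0.578 (scene), and 0.576 against 0.576 (wrist). I move over the cover's centre to press.

```bash
python3 st.py 0.5797 -0.048 0.070
```

```text
t 7.77 pos [ 0.5986 -0.0054  0.1871] yaw x -52.4 tilt [ 0.002 -1.     0.001] r,ang [39.7 61.6] F [ 0.7  0.6 -0.2] open 0.001 q [-0.21  0.27  1.59 -0.    1.28  0.71]
shift tool mm [ 22.  117.1 -41.1]
```

```bash
python3 -m jog '[[7,0,-13,0,0,0,1],[7,0,-14,0,0,0,1],[8,0,-14,0,0,0,1],[0,30,0,0,0,0,1],[0,35,0,0,0,0,1],[0,30,0,0,0,0,1],[0,20,0,0,0,0,1],[0,0,0,0,0,0,1]]'
python3 st.py 0.5797 -0.048 0.058
```

```text
time_s: 8.43
eef_pos: [0.5734, -0.0471, 0.0641]
eef_rot: [-0.633, 0.635, -0.317, 0.308]
wrist_force: [-1.3, 1.5, -0.9]
opening: -0.002
t 8.43 pos [ 0.5734 -0.0471  0.0641] yaw x -52.5 tilt [-0.01  -1.    -0.008] r,ang [  9.3 227.1] F [-1.3  1.5 -0.9] open -0.002 q [-0.29  0.39  1.71 -0.    1.05  0.63]
shift tool mm [4.6 6.  4.5]
```

```bash
python3 -m jog '[[0,0,0,0,0,0,1],[0,0,0,0,0,0,1]]';python3 st.py 0.5797 -0.048 0.058
```

```text
time_s: 8.6
eef_pos: [0.5795, -0.0483, 0.0717]
eef_rot: [-0.634, 0.634, -0.312, 0.312]
wrist_force: [-0.1, 0.1, 0.4]
opening: -0.001
t 8.6 pos [ 0.5795 -0.0483  0.0717] yaw x -52.4 tilt [ 0. -1. -0.] r,ang [  8.  268.3] F [-0.1  0.1  0.4] open -0.001 q [-0.29  0.39  1.7  -0.    1.05  0.63]
shift tool mm [-0.1 13.7  0.3]
```

```bash
python3 -m jog '[[0,5,0,0,0,0,1],[0,5,0,0,0,0,1],[0,3,0,0,0,0,1],[0,0,0,0,0,0,1]]'; python3 -m jog '[[0,1.5,0,0,0,0,1],[0,1.5,0,0,0,0,1],[0,1.5,0,0,0,0,1],[0,0,0,0,0,0,1]]';python3 -m jog '[[0,1.5,0,0,0,0,1],[0,0,0,0,0,0,1]]'
```

```text
time_s: 8.93
eef_pos: [0.5791, -0.0477, 0.058]
eef_rot: [-0.634, 0.634, -0.313, 0.312]
wrist_force: [-0.5, -0.0, -0.4]
opening: -0.001
time_s: 9.27
eef_pos: [0.5797, -0.0479, 0.0542]
eef_rot: [0.634, -0.634, 0.312, -0.313]
wrist_force: [-0.6, 0.2, 3.4]
opening: -0.005
time_s: 9.43
eef_pos: [0.5797, -0.0479, 0.0526]
eef_rot: [0.634, -0.634, 0.312, -0.313]
wrist_force: [-1.5, 1.0, 3.2]
opening: -0.0
```

The cover is already past the 2 mm pin stop (z 0.0526) at about 3 N, so the notch is over the pin. I keep pressing.

```bash
python3 -m jog '[[0,1.5,0,0,0,0,1],[0,1.5,0,0,0,0,1],[0,0,0,0,0,0,1]]'; python3 -m jog '[[0,1.5,0,0,0,0,1],[0,1.5,0,0,0,0,1],[0,0,0,0,0,0,1]]'; python3 -m jog '[[0,1,0,0,0,0,1],[0,1,0,0,0,0,1],[0,0,0,0,0,0,1],[0,0,0,0,0,0,1]]'
```

```text
time_s: 9.68
eef_pos: [0.5797, -0.0479, 0.0495]
eef_rot: [0.634, -0.634, 0.312, -0.313]
wrist_force: [-0.8, -0.1, 4.0]
opening: -0.001
time_s: 9.93
eef_pos: [0.5796, -0.0479, 0.0464]
eef_rot: [0.634, -0.634, 0.312, -0.313]
wrist_force: [-0.2, -0.2, 2.8]
opening: 0.0
time_s: 10.27
eef_pos: [0.5798, -0.048, 0.0457]
eef_rot: [-0.634, 0.634, -0.312, 0.313]
wrist_force: [-4.1, 0.5, 13.0]
opening: -0.002
```

```bash
python3 -m jog '[[0,1,0,0,0,0,1],[0,1,0,0,0,0,1],[0,0,0,0,0,0,1],[0,0,0,0,0,0,1]]'; python3 -m jog '[[0,-4,0,0,0,0,1],[0,-8,0,0,0,0,1],[0,-20,0,0,0,0,1],[0,-30,0,0,0,0,1],[0,-35,0,0,0,0,1],[0,-35,0,0,0,0,1],[0,-20,0,0,0,0,1],[0,0,0,0,0,0,1]]'
python3 -m jog '[[-30,0,0,0,0,0,1],[-35,0,0,0,0,0,1],[-35,0,0,0,0,0,1],[-35,0,0,0,0,0,1],[-30,0,0,0,0,0,1],[0,0,0,0,0,0,1],[0,0,0,0,0,0,1],[0,0,0,0,0,0,1]]'; python3 st.py
python3 - <<'E'
from h import *
s=camera("scene");cv2.imwrite("pics/s8f.png",s)
a=s[225:355,205:365];cv2.imwrite("pics/s8.png",cv2.resize(np.clip(a*1.6,0,255).astype(np.uint8),None,fx=4.5,fy=4.5,interpolation=cv2.INTER_CUBIC))
E
```

```text
time_s: 10.6
eef_pos: [0.5802, -0.0482, 0.0453]
eef_rot: [-0.634, 0.635, -0.312, 0.313]
wrist_force: [-9.0, 1.6, 25.2]
opening: 0.001
time_s: 11.27
eef_pos: [0.5824, -0.0486, 0.2001]
eef_rot: [0.635, -0.634, 0.309, -0.316]
wrist_force: [0.6, 0.3, 0.5]
opening: 0.0
time_s: 11.93
eef_pos: [0.4789, 0.0827, 0.1939]
eef_rot: [-0.634, 0.635, -0.312, 0.312]
wrist_force: [-0.7, 0.3, 0.3]
opening: -0.001
t 11.93 pos [0.4789 0.0827 0.1939] yaw x -52.4 tilt [ 0. -1. -0.] r,ang [159.1 129.3] F [-0.7  0.3  0.3] open -0.001 q [-0.07  0.02  1.86 -0.    1.26  0.84]
```

View pics/s8.png

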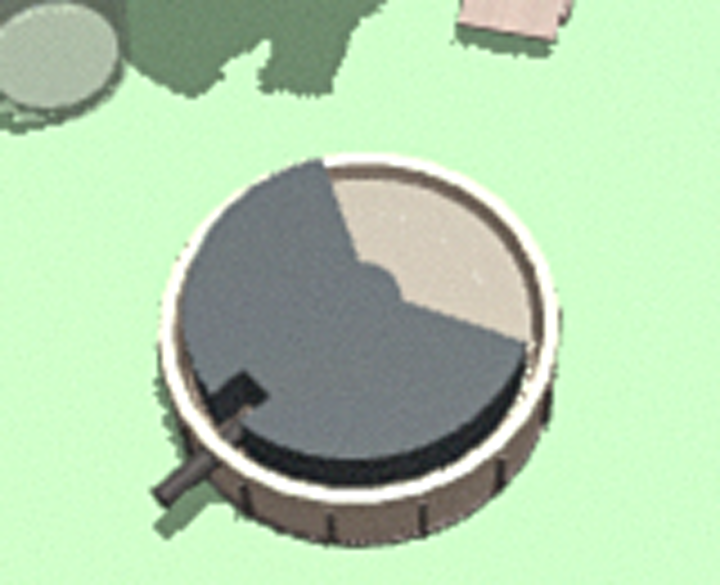

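View pics/s8f.png

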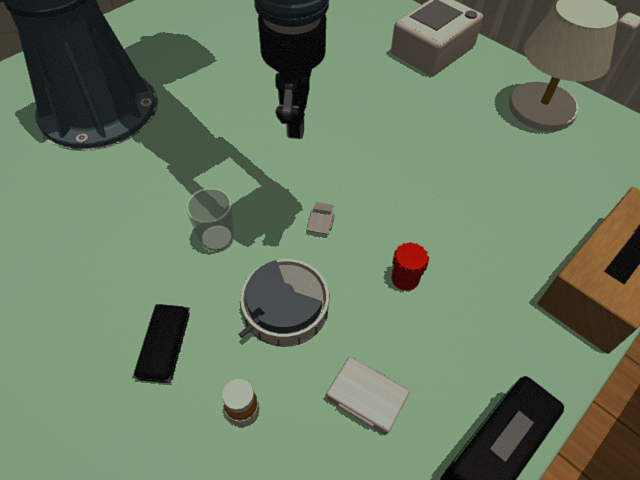

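Run:
```python
from h import *
P=lambda a,z:onplane("scene",(205+(a[0]+.5)/4.5-.5,225+(a[1]+.5)/4.5-.5),z)
L,R=P((323,159),.046),P((526,345),.046);d=(R-L)[:2];print("notch dir",np.degrees(np.arctan2(d[0],-d[1]))-180,"chord",np.linalg.norm(d))
for z in(.046,.050,.056):
    l,r=P((323,159),z),P((526,345),z);d=(r-l)[:2];n=np.array([-d[1],d[0]])/np.linalg.norm(d);print(z,"centre",(l+r)[:2]/2-n*.0275)
t=camera("top");a=t[190:290,320:440];cv2.imwrite("pics/t9.png",cv2.resize(a,(720,600),interpolation=cv2.INTER_CUBIC))
print(get_obs()["wrist_force"])
```

```text
notch dir -91.53618754404305 chord 0.09505090338343317
0.046 centre [ 0.58025161 -0.04183467]
0.05 centre [ 0.58201084 -0.043459  ]
0.056 centre [ 0.58464967 -0.04589549]
[-0.15593947 -0.71275585  0.86671941]
```

View pics/t9.png

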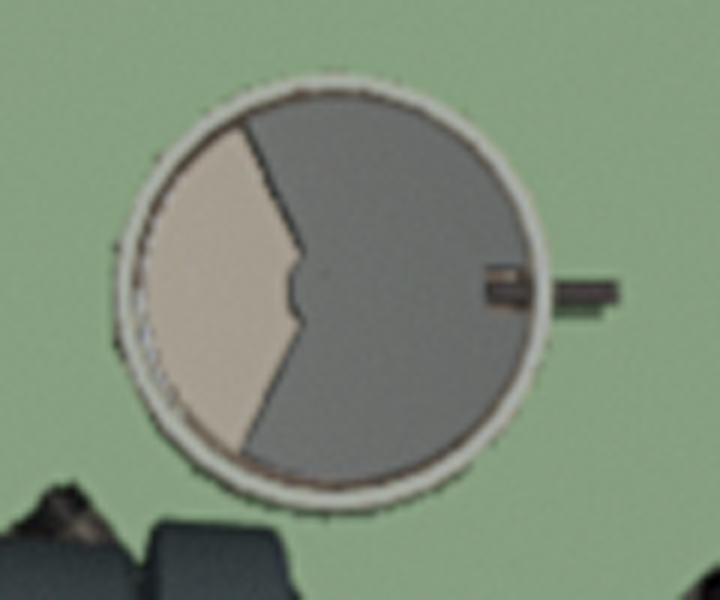

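The top view shows the pin lying in the notch at (510,290), in line with its stub. The cover height matches 46 mm and the hand is clear, so I hand in.

```bash
python3 -c "
from bench import *
print(hand_in())"
```

```text
the job is handed in; nothing more can be done
None
```

The cover is turned onto its pin and pressed fully home. I handed the job in at about 12 s of robot time, with the hand well clear.

- **Turning:** With the shut fingertips against the recess wall, I pushed the cover about 85° clockwise until the notch met the pin. Before pressing, the scene and wrist views put them about 1° apart.
- **Pressing:** The cover slid down at 3–4 N, past the 2 mm height where the pin would have stopped it. It reached the stop with the fingertip at 0.0457 m, and I pushed to 25 N there to be sure. I then drew the hand straight up and away.
- **Last checks:** The top view shows the pin lying in the notch. The scene view fits a cover top at 46 mm with the notch at -91.5°, against roughly -90.5° to -92° for the pin. The wrist force was back to about zero. By eye, the other things in the scene view stand where they were; I did not measure them.
- **Disagreements:** The calibrated views differed by 2–3 mm in absolute position, so I compared notch and pin within one view at a time. The fingertips also met the wall earlier than I had judged from the wrist picture; this only started the turn sooner.

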